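# Function check of a latching mushroom stop button

### The arm

A 6-joint arm with a two-finger parallel gripper is mounted at the origin on the work surface. World frame = base frame: x ahead of the robot, y to its left, z up, the work surface at z = 0. Lengths are in mm, angles in degrees, forces in N, time in s.
With the tool pointing down it reaches from about 275 to 725 mm from the base axis. Payload 15.9 kg.
Tool frame: the origin (TCP) lies between the finger pads; the fingertips stand manip.tcp_to_tips ahead of it and the grasp point (between the pads) lies 8 mm behind it (manip.tcp_to_tips is the distance from the TCP to the fingertips, in mm); z points along the fingers, y is the direction in which the jaws open and shut (so a half turn about z gives the same grasp; the last joint's range is limited). The gripper opens to 85 mm and grips with 20 to 120 N. Pads are 22 mm wide; open, the fingers measure 114 mm over their backs; the gripper's body (76 mm by 85 mm) begins 54 mm behind the grasp point. The pads swing forward as they close: fully open they stand 13 mm farther back than shut.
Start: joints at [-73.682, 12.198, -1.971, 75.831, 0, 90], TCP at [140.477, -479.845, 242.306] pointing down, gripper open.
Joint ranges: [-170.91, 170.91], [-42.67, 98.43], [-65.05, 77.54], [-120.47, 116.71], [-90, 82.35], [-180, 180]. Speed limits (degrees/s): [108.29, 108.29, 136.94, 147.25, 180, 180].

### API

Orientations are given as a 3x3 rotation matrix whose columns are the frame's x, y, z axes.
In Python, from workcell import telemetry, cams, close_job, finder, manip gives the robot as it stands. The module is installed in compiled form; this text tells all that it offers.
- The arm moves only by the tool arm_command, never from a script. Its argument "increments" is a list of rows, each a list of 5 numbers: the closure, from 0 (fully open) to 1 (shut), then the shift along the tool's x, y, z in m, then the turn about the tool's z in rad. In form: [[jaw, dx, dy, dz, roll], ...]. A call has exactly 5 rows; each row shifts and turns the commanded pose from where the row before left it, along the tool's axes as they then stand; what a row does not reach is not made up. A row lasts 1/8 s, in which the tool goes at most 62.5 mm and 10.7 degrees, less where a joint would pass 70% of its speed; a pose out of reach is approached as far as the arm can. A call is refused whole if a number of a shift passes 0.0625 or a number of a turn 0.188, either way. A call with a gripper value outside its range is refused whole. The fingers move at their own pace and stop on an object; "newtons" is the grip in N (left out, the last holds). Time passes only in rows, so rows that do not move let the fingers close, or fill a call up. It gives the time, the measured TCP pose, the force and the opening at its end, in the units of the state.
- telemetry.state(): the state, without advancing time (a new reading comes with each control period).
- cams.grab_frame(name): name is "scene" or "top" or "wrist"; returns a dict with "frame" (480x640x3 uint8, red, green, blue), "depth" (480x640 float32, mm along the optical axis (not along the pixel's ray), 0 where there is no reading), "fov_y" (degrees; the focal length in pixels is half the picture's height over the tangent of half this angle, whatever the lens; pixels are square), "cx", "cy" (the principal point, pixels), "dist" ([k1, k2, p1, p2, k3] as OpenCV has them; the pictures are not rectified), "R" (3x3) and "t" (3): a world point X has camera coordinates R X + t. Camera axes: x right, y down, z forward; pixel columns grow to the right and rows downward; lengths in mm; the calibration is good to about 2 mm. A picture is of the moment at which its call begins.
- close_job(): hands the job in, once; it reports no verdict.
Trained networks look in the newest picture that a camera, given by its name, has taken for a name from the list of things; names that differ only in an ending like _2 or _b are one class to them, and where a whole thing is asked for, a point or a joint stands for the part that bears it (a point fixed in the world has none). Each returns a list of dicts, best first, with "confidence" (0 to 1); they miss things now and then, are a little off and sometimes report something else, mostly with a low value. They report only what shows in the picture. A call takes as long as a camera call. They do not tell look-alikes from the thing itself.
- finder.recognise(query, camera): "bbox" ([left, top, right, bottom] in pixels, round what is visible of it).
- finder.cut_out(query, camera): "region" (480x640 bool, what is visible of it) and "bbox" ([left, top, right, bottom] in pixels, round what is visible of it).
The state is a dict: "t": time; "joint_pos": joint angles; "dq": joint speeds; "joint_torque": joint torques, N m; "tcp_pos": TCP position; "ee_rot": TCP orientation; "contact_force": force on the tool from outside, world axes, zero at the start; "wrist_torque": the same for the moment, N m; "opening": opening from 0.0 (shut) to 1.0 (fully open).
Only numpy, scipy, OpenCV 4.12 (cv2) and the standard library are available. Lean on these libraries where they do the work, as an engineer would, in place of code of your own. Each camera call takes 0.05 s, during which the arm holds its last target.

### The job

Do the start-of-shift check of the stop button, the large mushroom head with three saw-like teeth on the taller round pedestal: with your fingertips press it straight in until it latches, and take your hand off it for a moment to see that it stays in by itself. Then push one of its teeth round clockwise, seen from above, until the latch lets go, and take your hand away so that the head springs fully back out. Leave the start button on the other pedestal unpressed and the loose parts where they lie.

Things in the scene. Friction and masses are not known exactly. Their poses are not given: they have to be found in the camera images.
- stop_station: The stop pedestal, bolted to the bench: a grey round drum, 134 mm diameter, 60 mm high, with the large steel mushroom head on top. Origin: centre of its underside, on the head's axis; z up.
- stop_top (a point): Centre of the flat top (40 mm across) of the plain steel mushroom head, 107 mm above the bench when out; moves down with the head. The head is 76 mm in diameter; its rim, with three teeth, spans 82 to 96 mm above the bench when out. Free height between the drum's top and the head's underside: 22 mm when out, 12 mm when latched.
- stop_plunger (a joint): How far the head is pushed in, m: 0 out, 0.0097 latched, 0.013 bottomed. A spring pushes it out (4 N at the top, 9 N at the bottom). A catch snaps in at about 10 mm; so press straight down by 11 to 13 mm, not just to the first resistance: a quick first touch may read 20 N for an instant. Let go earlier, it springs back out.
- stop_head (a joint): Turn of the head about its vertical axis, rad, 0 at rest, growing clockwise seen from above, end stop at 1.0; it cannot turn the other way. A light spring turns it back to 0 (1 to 3 N pushed at a tooth). When latched, the catch lets go at a turn of 0.35 to 0.5 and the head springs out by itself; turn it to 0.6 to 0.8 to be sure.
- start_station: The start pedestal, bolted to the bench: a smaller grey round drum, 110 mm diameter, 45 mm high, with a small smooth push button of 36 mm diameter in the middle of its top. Not to be used. Origin: centre of its underside.
- start_button (a joint): Travel of the start button, m: 0 out, 0.006 fully pressed by 5 N. To be left alone.
- tooth0 (a point): On the flat radial push face of one of the head's three equal saw-like teeth, 54 mm from the head's axis, 89 mm above the bench when out; moves with the head. The face is vertical, looks counter-clockwise seen from above, runs 38 to 64 mm from the axis and is 14 mm high; clockwise of it the tooth tapers off along 50 degrees of rim. At rest it lies along the stop pedestal's +x.
- tooth1 (a point): On the flat radial push face of one of the head's three equal saw-like teeth, 54 mm from the head's axis, 89 mm above the bench when out; moves with the head. Same as tooth0, 120 degrees counter-clockwise of it.
- tooth2 (a point): On the flat radial push face of one of the head's three equal saw-like teeth, 54 mm from the head's axis, 89 mm above the bench when out; moves with the head. Same as tooth0, 120 degrees clockwise of it.
- collar0: Loose ring collar standing on its flat, 34 mm diameter, 20 mm high. A bystander, not to be disturbed. Origin: centre of its underside.
- collar1: Loose ring collar standing on its flat, 34 mm diameter, 20 mm high. A bystander, not to be disturbed. Origin: centre of its underside.
- collar2: Loose ring collar standing on its flat, 34 mm diameter, 20 mm high. A bystander, not to be disturbed. Origin: centre of its underside.
- collar3: Loose ring collar standing on its flat, 34 mm diameter, 20 mm high. A bystander, not to be disturbed. Origin: centre of its underside.
- bushing: Loose bronze bushing standing on end, 42 mm diameter, 40 mm high. A bystander, not to be disturbed. Origin: centre of its underside.
- arbor: Loose steel arbor insert, a stepped pin standing on its 36 mm foot, 50 mm high. A bystander, not to be disturbed. Origin: centre of its underside.
- mallet: Loose stubby mallet lying down, 143 mm long along its x, head (75 mm wide, 42 mm thick) at its +x end. A bystander, not to be disturbed. Origin: on the bench under the handle's axis, 50 mm from the head's axis.
Things that resemble listed ones, but are neither listed nor needed, are in the scene too. What is shaped like the stop_station but pink or red is not meant.

How it is judged (in metres and radians):
On the way, in this order (a step that is already met when the one before it is completed fails the run):
1. the head is pressed in and stays latched with nothing touching it (value of joint stop_plunger above 0.008 m and contact force between each of the fingers, the arm and stop_station below 0.2 N), for 0.3 s.
2. the head is twisted clockwise past the catch (value of joint stop_head above 0.3 rad).
At the end, for the whole second after the job is handed in: The stop head is fully out again (within 2.5 mm), turned back to rest (within 0.1 rad) and still, the start button is out, and each loose part is within 20 mm of where it started (value of joint stop_plunger below 0.0025 m and value of joint stop_head below 0.1 rad and velocity of joint stop_plunger below 0.01 m/s and value of joint start_button below 0.002 m and distance of each of collar0, collar1, collar2, collar3, bushing, arbor, mallet from where it was at the start of the episode below 0.02 m); the robot touches nothing.
It fails at once if the start button is pressed (value of joint start_button above 0.003 m).
It fails at once if a loose part is lifted, carried or knocked more than 20 mm (distance of any of collar0, collar1, collar2, collar3, bushing, arbor, mallet from where it was at the start of the episode above 0.02 m).
It also fails if it takes over 50 s, if anything falls off the work surface, if the arm or the gripper's body presses on something with over 40 N, if the wrist force passes 120 N, or if a joint passes its speed limit or range.

## Working session

There is one attempt and no reset: what is moved stays moved. The work goes in short steps, Python scripts to look and compute and a tool call to move; the robot and the scene stay as the last step left them, time stands still between calls to the robot, and variables do not carry over. Pictures are saved under pics/ and viewed, and the job is handed in when it is done.

Besides the shell and the picture viewer there is one more tool, called after "Call:" in YAML: its name, and indented under it one key for each argument. arm_command: Moves the arm, as the interface text tells. Its arguments: {"type":"object","properties":{"increments":{"type":"array","items":{"type":"array","items":{"type":"number"}}},"newtons":{"type":"number"}},"required":["increments"]}

```bash
mkdir -p pics; cat > h.py <<'E'
import numpy as np, cv2
from workcell import telemetry, cams, finder, manip
def K(f):
    fl=240/np.tan(np.radians(f["fov_y"]/2)); return np.array([[fl,0,f["cx"]],[0,fl,f["cy"]],[0,0,1.]])
def world(f,uv,z=None,d=None):
    p=cv2.undistortPoints(np.array([[uv]],float),K(f),np.array(f["dist"],float))[0,0]
    r=np.array([p[0],p[1],1.]); R=np.array(f["R"]);t=np.array(f["t"])
    if z is None:
        if d is None: d=f["depth"][int(round(uv[1])),int(round(uv[0]))]
        return R.T@(r*d-t)
    o=-R.T@t; w=R.T@r; return o+w*(z-o[2])/w[2]
def cloud(f):
    v,u=np.mgrid[0:480,0:640]
    p=cv2.undistortPoints(np.stack([u.ravel(),v.ravel()],1).astype(float)[:,None],K(f),np.array(f["dist"],float))[:,0]
    d=f["depth"].ravel()[:,None]
    return ((np.c_[p,np.ones(len(p))]*d-np.array(f["t"]))@np.array(f["R"])).reshape(480,640,3)
def proj(f,X):
    R=np.array(f["R"]);return cv2.projectPoints(np.array([X],float),cv2.Rodrigues(R)[0],np.array(f["t"],float),K(f),np.array(f["dist"],float))[0][0,0]
def save(n,im): cv2.imwrite("pics/"+n,im[:,:,::-1])
E
python3 - <<'E'
from h import *
s=telemetry.state(); print({k:np.round(v,2).tolist() for k,v in s.items()}, manip.tcp_to_tips)
for c in ("scene","top"):
    f=cams.grab_frame(c); save(c+"0.png",f["frame"]); np.savez(c+"0.npz",**f)
    for q in ("stop_station","stop_top","tooth0","start_station"):
        for r in finder.recognise(q,c)[:4]: print(c,q,np.round(r["bbox"]).tolist(),round(r["confidence"],2))
E
```

```text
{'t': 0.0, 'joint_pos': [-73.68, 12.23, -2.01, 75.83, 0.0, 90.0], 'dq': [-0.03, 0.02, 0.06, -0.01, 0.03, 0.01], 'joint_torque': [0.0, -68.62, 48.71, 0.02, 0.0, -0.0], 'tcp_pos': [140.39, -479.54, 241.81], 'ee_rot': [[0.96, 0.28, -0.0], [0.28, -0.96, 0.0], [0.0, -0.0, -1.0]], 'contact_force': [-0.14, -0.52, -0.91], 'wrist_torque': [-0.05, 0.03, -0.05], 'opening': 1.0} 11.0
scene stop_station [457.0, 220.0, 529.0, 283.0] 0.86
scene stop_station [364.0, 201.0, 419.0, 264.0] 0.81
scene stop_station [419.0, 183.0, 478.0, 237.0] 0.72
scene stop_station [343.0, 241.0, 411.0, 320.0] 0.59
scene stop_top [433.0, 182.0, 476.0, 205.0] 0.82
scene stop_top [350.0, 239.0, 408.0, 279.0] 0.79
scene stop_top [352.0, 304.0, 423.0, 351.0] 0.68
scene stop_top [372.0, 201.0, 420.0, 226.0] 0.6
scene tooth0 [432.0, 181.0, 476.0, 203.0] 0.93
scene tooth0 [472.0, 218.0, 526.0, 248.0] 0.92
scene tooth0 [349.0, 301.0, 422.0, 350.0] 0.83
scene tooth0 [353.0, 241.0, 408.0, 275.0] 0.72
scene start_station [145.0, 260.0, 206.0, 310.0] 0.86
top stop_station [250.0, 220.0, 308.0, 275.0] 0.87
top stop_station [223.0, 301.0, 286.0, 362.0] 0.82
top stop_station [136.0, 267.0, 195.0, 326.0] 0.72
top stop_station [256.0, 142.0, 309.0, 199.0] 0.61
top stop_top [155.0, 366.0, 202.0, 411.0] 0.75
top stop_top [254.0, 226.0, 301.0, 272.0] 0.69
top stop_top [258.0, 145.0, 303.0, 186.0] 0.67
top stop_top [227.0, 316.0, 274.0, 360.0] 0.63
top tooth0 [154.0, 364.0, 203.0, 415.0] 0.84
top tooth0 [231.0, 313.0, 280.0, 363.0] 0.83
top tooth0 [254.0, 224.0, 299.0, 270.0] 0.78
top tooth0 [255.0, 144.0, 303.0, 186.0] 0.76
top start_station [420.0, 229.0, 472.0, 275.0] 0.89
```

View pics/scene0.png

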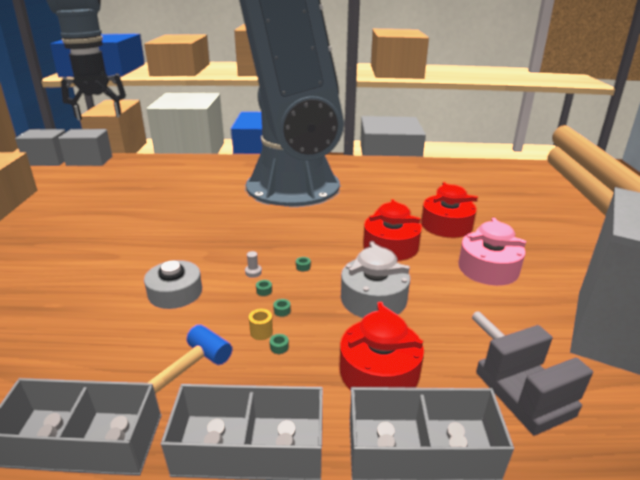

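View pics/top0.png

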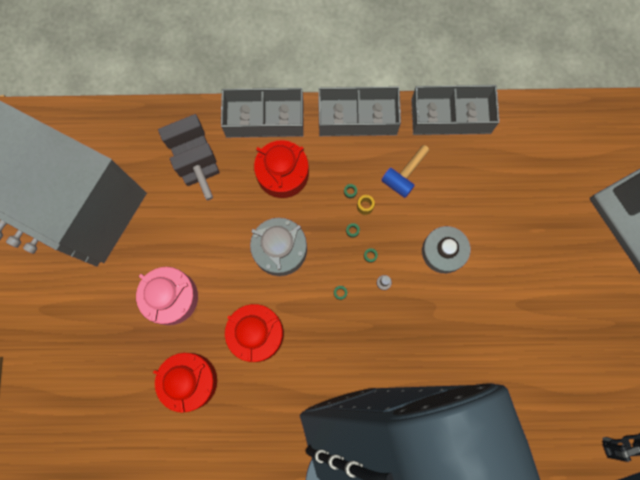

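Four look-alikes could be mistaken for the stop station. In the top view they are red at (281,166), red (253,333), red (184,381) and pink (163,295). In the scene view they are (380,345), (392,230), (449,208) and (491,250). The only grey one with a steel head is at top (277,245) / scene (375,280), so I choose that. The start station is at top (447,249). Next I measure it and take a close crop.

```bash
python3 - <<'E'
from h import *
from scipy.optimize import least_squares
f=dict(np.load("top0.npz")); C=cloud(f)
def circ(P,r=None):
    c=np.median(P[:,:2],0)
    g=lambda p:np.hypot(P[:,0]-p[0],P[:,1]-p[1])-p[2]
    return least_squares(g,[*c,50],loss='soft_l1').x
sub=np.zeros((480,640),bool); sub[205:290,235:325]=1
Z=C[...,2]
for lo,hi in ((50,66),(75,100),(104,115)):
    m=sub&(Z>lo)&(Z<hi); P=C[m]; print(lo,hi,m.sum(),np.median(P,0).round(1),P.min(0).round(1),P.max(0).round(1))
    pts=cv2.minEnclosingCircle(P[:,:2].astype(np.float32)); print(pts)
print(np.median(C[100:110,20:30].reshape(-1,3),0), C[300,400], C[340,420])
fr=f["frame"]
save("crop_top.png",cv2.resize(fr[200:295,230:330],None,fx=6,fy=6,interpolation=cv2.INTER_CUBIC))
g=dict(np.load("scene0.npz")); 
save("crop_scene.png",cv2.resize(g["frame"][230:330,325:430],None,fx=6,fy=6,interpolation=cv2.INTER_CUBIC)[:600])
Cs=cloud(g); Zs=Cs[...,2]; sub=np.zeros((480,640),bool); sub[235:325,335:415]=1
for lo,hi in ((50,66),(75,100),(104,115)):
    m=sub&(Zs>lo)&(Zs<hi); P=Cs[m]; print('scene',lo,hi,m.sum(),np.median(P,0).round(1),P.min(0).round(1),P.max(0).round(1))
    print(cv2.minEnclosingCircle(P[:,:2].astype(np.float32)))
print("cam pos", -np.array(f["R"]).T@f["t"], -np.array(g["R"]).T@g["t"])
for q in("collar0","bushing","arbor","mallet"):
  for r in finder.recognise(q,"top")[:4]:
    b=r["bbox"]; print(q,round(r["confidence"],2),world(f,[(b[0]+b[2])/2,(b[1]+b[3])/2],z=20).round())
E
```

```text
50 66 1359 [535.8 191.5  60. ] [483.9 134.4  50. ] [618.2 265.6  66. ]
((551.02392578125, 198.95059204101562), 67.41069793701172)
75 100 399 [555.9 197.3  96.4] [487.4 146.9  78.1] [588.8 257.8 100. ]
((550.9284057617188, 199.75146484375), 63.5920295715332)
104 115 430 [551.6 198.7 106.9] [518.1 167.2 104. ] [581.6 231.3 114.1]
((550.6873779296875, 198.63392639160156), 33.29588317871094)
[9.46543218e+02 8.68005814e+02 2.34120651e-01] [424.19326293 -93.17541274  -1.11235241] [ 328.02731285 -138.21582371   -5.47676082]
scene 50 66 1761 [579.6 204.7  59. ] [384.2 134.4  50. ] [701.3 298.9  66. ]
((548.39990234375, 224.77769470214844), 167.7219696044922)
scene 75 100 745 [585.6 196.3  94.3] [491.1 145.6  79.8] [748.  256.3  99.9]
((621.4467163085938, 195.5748748779297), 130.37506103515625)
scene 104 115 686 [582.9 195.9 106. ] [529.4 164.2 104. ] [758.1 227.8 109.1]
((644.1047973632812, 192.71868896484375), 115.41717529296875)
cam pos [ 281.9130845    89.61986115 1351.15436286] [1315.19055621  102.02573697  577.88537221]
collar0 0.63 [527. -20.  20.]
collar0 0.49 [589.  13.  20.]
collar0 0.47 [436.  51.  20.]
bushing 0.63 [656.  -8.  20.]
arbor 0.51 [461. -59.  20.]
mallet 0.76 [ 747. -117.   20.]
```

View pics/crop_top.png

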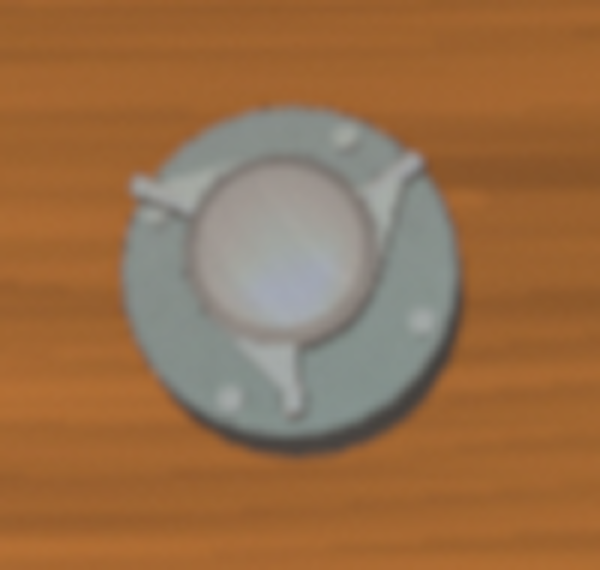

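View pics/crop_scene.png

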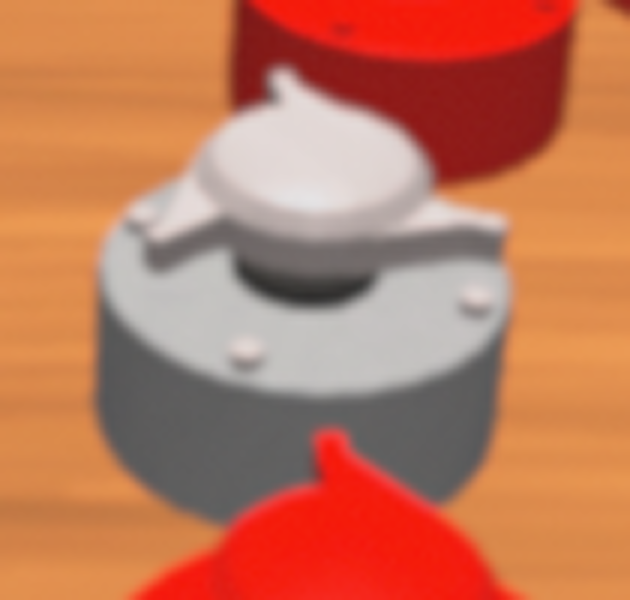

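```bash
python3 - <<'E'
from h import *
c=np.array([551,199.])
for n in("top0.npz","scene0.npz"):
    f=dict(np.load(n)); C=cloud(f).reshape(-1,3)
    d=C[:,:2]-c; r=np.hypot(*d.T); a=np.degrees(np.arctan2(d[:,1],d[:,0]))
    m=(r>48)&(r<66)&(C[:,2]>80)&(C[:,2]<102)
    h,e=np.histogram(a[m],np.arange(-180,181,4)); print(n,[(int(x),int(k)) for k,x in zip(h,e) if k])
    m2=m&(r>56); print([ (round(x),round(rr),round(z)) for x,rr,z in sorted(zip(a[m2],r[m2],C[m2,2]))])
f=dict(np.load("top0.npz"))
for uv in((299.2,226.7),(253.3,231.2),(278.8,268)):
    w=world(f,uv,z=96)[:2]-c; print(np.degrees(np.arctan2(w[1],w[0])),np.hypot(*w))
# overlay for offset hypotheses
im=cv2.resize(f["frame"][200:295,230:330],None,fx=6,fy=6,interpolation=cv2.INTER_CUBIC)
def px(X): return tuple(int(v) for v in (proj(f,X)-[230,200])*6+2.5)
for col,R,z in(((255,255,0),20,107),((0,255,0),67,60),((0,0,255),38,92)):
    for t in range(0,360,5): cv2.circle(im,px([*(c+R*np.array([np.cos(np.radians(t)),np.sin(np.radians(t))])),z]),2,col,-1)
save("ov.png",im)
E
```

```text
top0.npz [(-180, 11), (-176, 13), (-64, 4), (-60, 12), (-56, 10), (-52, 4), (52, 1), (56, 3), (60, 11), (64, 14), (68, 4), (172, 1), (176, 5)]
[(-178, 61, 96), (-178, 64, 97), (-178, 59, 96), (-178, 57, 97), (-177, 63, 94), (-176, 58, 93), (-176, 56, 93), (-176, 62, 98), (-175, 63, 94), (-174, 61, 96), (-174, 59, 98), (-174, 57, 99), (-173, 63, 88), (-173, 57, 81), (-172, 61, 89), (-60, 57, 90), (-60, 60, 92), (-59, 58, 95), (-59, 61, 97), (-58, 56, 95), (-57, 59, 95), (-56, 57, 95), (-56, 60, 97), (-55, 63, 90), (-54, 59, 97), (-53, 62, 92), (-52, 57, 93), (-52, 60, 93), (61, 59, 96), (62, 62, 95), (64, 63, 98), (64, 58, 97), (64, 60, 96), (65, 63, 91), (66, 57, 96), (66, 64, 97), (66, 59, 96), (67, 62, 93), (67, 56, 95), (68, 62, 86), (68, 59, 92), (68, 63, 97), (68, 57, 86)]
scene0.npz [(-180, 8), (-176, 13), (-60, 4), (-56, 20), (-52, 49), (-48, 8), (40, 1), (44, 4), (48, 14), (52, 18), (56, 43), (60, 14), (64, 2), (172, 1), (176, 1)]
[(-178, 59, 95), (-176, 59, 95), (-176, 57, 95), (-174, 59, 96), (-173, 58, 85), (-173, 60, 93), (-173, 58, 89), (-172, 57, 87), (-172, 58, 92), (-
[... 730 characters left out ...]
), (56, 61, 96), (56, 63, 94), (56, 59, 92), (56, 61, 87), (56, 56, 96), (56, 62, 96), (56, 64, 97), (57, 65, 92), (57, 58, 94), (57, 56, 91), (57, 60, 93), (57, 59, 87), (57, 61, 84), (57, 59, 85), (57, 63, 87), (57, 57, 82), (57, 62, 91), (58, 61, 88), (58, 60, 96), (58, 60, 90), (58, 57, 84), (58, 65, 87), (58, 58, 89), (58, 59, 82), (58, 63, 84), (58, 64, 93), (58, 57, 95), (59, 64, 88), (59, 64, 84), (59, 62, 87), (59, 63, 96), (60, 61, 96), (60, 65, 90), (60, 65, 92), (61, 64, 94), (62, 65, 84), (62, 64, 95), (62, 65, 87), (62, 58, 95), (62, 60, 96), (63, 61, 96), (65, 63, 95)]
-56.2811475880463 63.16874815864182
64.45199549038985 59.39385160223897
-174.60496213488008 61.44452045615231
```

View pics/ov.png

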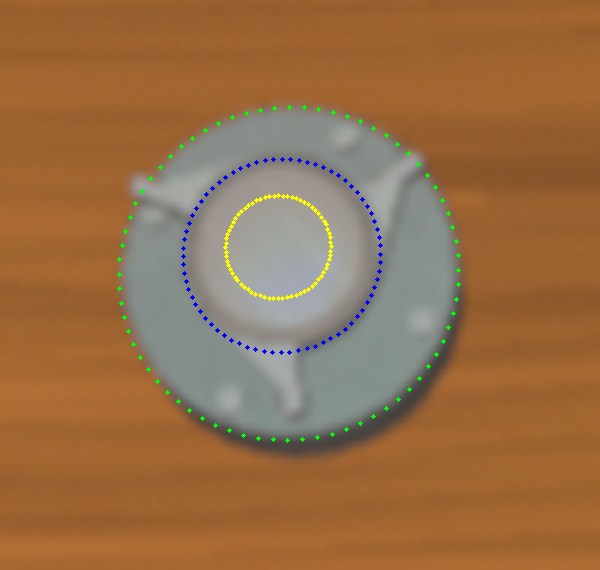

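Call:
arm_command:
  increments:
    - [1,0.03,-0.03,0,-0.15]
    - [1,0,0,0,-0.15]
    - [1,0,0,0,0]
    - [1,0,0,0,0]
    - [1,0,0,0,0]
  newtons: 60

```text
t: 1.32
tcp_pos: [160.7, -442.9, 242.2]
ee_rot: [[0.835, 0.55, -0.0], [0.55, -0.835, 0.0], [0.0, -0.0, -1.0]]
contact_force: [-0.1, 0.5, 0.5]
opening: 0.002
```

```bash
cat > st.py <<'E'
from h import *
import sys
s=telemetry.state(); p=np.array(s["tcp_pos"]); R=np.array(s["ee_rot"])
print("t",round(s["t"],2),"q",np.round(s["joint_pos"],1).tolist(),"tcp",p.round(1).tolist(),"F",np.round(s["contact_force"],1).tolist(),"open",s["opening"],"tips",manip.tcp_to_tips)
print("xang",np.degrees(np.arctan2(R[1,0],R[0,0])).round(2),"z",R[:,2].round(3).tolist())
if len(sys.argv)>1:
    T=np.array([float(v) for v in sys.argv[1:4]]); print("tool d",(R.T@(T-p)).round(1).tolist())
E
python3 st.py 551 199 180
```

```text
t 1.32 q [-70.1, 8.8, -6.1, 75.1, -0.0, 76.6] tcp [160.7, -442.9, 242.2] F [-0.1, 0.5, 0.5] open 0.0021331104883897775 tips 11.0
xang 33.37 z [-0.0, 0.0, -1.0]
tool d [679.0, -321.4, 62.3]
```

Call:
arm_command:
  increments:
    - [1,0.034,-0.016,0,0]
    - [1,0.034,-0.016,0,0]
    - [1,0.034,-0.016,0,0]
    - [1,0.034,-0.016,0,0]
    - [1,0.034,-0.016,0,0]

```text
t: 1.95
tcp_pos: [258.8, -281.2, 242.3]
ee_rot: [[0.835, 0.55, 0.0], [0.55, -0.835, -0.0], [0.0, 0.0, -1.0]]
contact_force: [0.6, -0.8, -0.2]
opening: 0.001
```

Call:
arm_command:
  increments:
    - [1,0.034,-0.016,0,0]
    - [1,0.034,-0.016,0,0]
    - [1,0.034,-0.016,0,0]
    - [1,0.034,-0.016,0,0]
    - [1,0.034,-0.016,0,0]

```text
t: 2.58
tcp_pos: [356.6, -120.6, 242.4]
ee_rot: [[0.835, 0.551, 0.0], [0.551, -0.835, -0.0], [0.0, 0.0, -1.0]]
contact_force: [-0.5, -0.4, 0.2]
opening: 0.002
```

Call:
arm_command:
  increments:
    - [1,0.034,-0.016,0,0]
    - [1,0.034,-0.016,0,0]
    - [1,0.034,-0.016,0,0]
    - [1,0.034,-0.016,0,0]
    - [1,0.034,-0.016,0,0]

```text
t: 3.2
tcp_pos: [454.3, 40.1, 242.3]
ee_rot: [[0.835, 0.551, 0.0], [0.551, -0.835, -0.0], [0.0, 0.0, -1.0]]
contact_force: [1.2, -1.6, 0.5]
opening: -0.003
```

```bash
python3 st.py 551 199 180
```

```text
t 3.2 q [5.0, 7.0, -8.2, 74.8, -0.0, 151.6] tcp [454.3, 40.1, 242.3] F [1.2, -1.6, 0.5] open -0.0028411246633741945 tips 11.0
xang 33.41 z [0.0, -0.0, -1.0]
tool d [168.3, -79.4, 62.3]
```

Call:
arm_command:
  increments:
    - [1,0.034,-0.016,0,0]
    - [1,0.034,-0.016,0,0]
    - [1,0.034,-0.016,0,0]
    - [1,0.034,-0.016,0,0]
    - [1,0.03,-0.014,0,0]

```text
t: 3.82
tcp_pos: [549.7, 196.8, 242.0]
ee_rot: [[0.835, 0.551, -0.0], [0.551, -0.835, -0.0], [-0.0, -0.0, -1.0]]
contact_force: [-0.4, -0.2, 0.1]
opening: 0.003
```

Call:
arm_command:
  increments:
    - [1,0,0,0.02,-0.18]
    - [1,0,0,0.02,-0.18]
    - [1,0,0,0.02,-0.18]
    - [1,0,0,0.02,-0.18]
    - [1,0,0,0,0]

```text
t: 4.45
tcp_pos: [548.3, 195.2, 161.0]
ee_rot: [[0.265, 0.964, -0.003], [0.964, -0.265, -0.001], [-0.002, -0.002, -1.0]]
contact_force: [0.7, 0.4, 1.1]
opening: 0.001
```

```bash
python3 st.py 551 199 118; python3 - <<'E'
from h import *
f=cams.grab_frame("wrist"); save("w1.png",f["frame"]); np.savez("w1.npz",**f)
print(-np.array(f["R"]).T@f["t"], proj(f,[551,199,107]))
C=cloud(f)
d=C[...,:2]-[551,199]; r=np.hypot(d[...,0],d[...,1])
for lo,hi,R in((104,110,60),(56,64,100)):
    m=(C[...,2]>lo)&(C[...,2]<hi)&(r<R); P=C[m][:,:2].astype(np.float32)
    if len(P): print(lo,len(P),cv2.minEnclosingCircle(P))
E
```

```text
t 4.45 q [19.6, 23.5, 1.7, 68.4, 0.0, 125.0] tcp [548.3, 195.2, 161.0] F [0.7, 0.4, 1.1] open 0.0008653499210828708 tips 11.0
xang 74.62 z [-0.003, -0.001, -1.0]
tool d [4.4, 1.7, 43.0]
[569.99024554 278.31755132 292.95422487] [325.16654092 265.26615572]
104 7436 ((553.5338134765625, 201.04296875), 32.027366638183594)
56 11944 ((553.5234375, 200.78189086914062), 66.90998840332031)
```

View pics/w1.png

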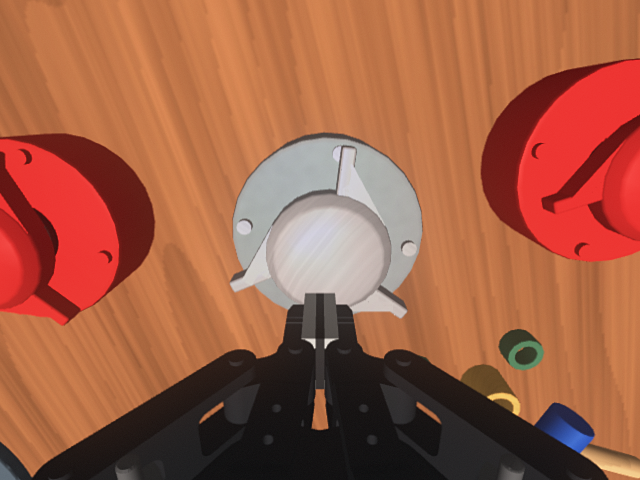

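The wrist view shows the grey station with its steel head at (328,250), and red look-alikes at the left and right edges. The tooth1 push face is at about (345,165). The centre measured here is (553.5,201), against (551,199) from the top camera, so I use their mean. Now I go down just above it.

Call:
arm_command:
  increments:
    - [1,0.0055,0.0025,0.012,0]
    - [1,0,0,0.012,0]
    - [1,0,0,0.008,0]
    - [1,0,0,0,0]
    - [1,0,0,0,0]

```text
t: 5.12
tcp_pos: [552.9, 200.4, 130.6]
ee_rot: [[0.263, 0.965, 0.0], [0.965, -0.263, 0.0], [0.0, 0.0, -1.0]]
contact_force: [0.2, 0.2, -0.3]
opening: 0.002
```

```bash
python3 st.py 552.3 200 118
```

```text
t 5.12 q [19.9, 24.9, -0.6, 64.5, 0.0, 125.2] tcp [552.9, 200.4, 130.6] F [0.2, 0.2, -0.3] open 0.0018854876942842806 tips 11.0
xang 74.74 z [0.0, 0.0, -1.0]
tool d [-0.5, -0.5, 12.6]
```

Call:
arm_command:
  increments:
    - [1,0,0,0.004,0]
    - [1,0,0,0.004,0]
    - [1,0,0,0.004,0]
    - [1,0,0,0.003,0]
    - [1,0,0,0.002,0]

```text
t: 5.75
tcp_pos: [553.0, 200.5, 113.8]
ee_rot: [[0.263, 0.965, 0.001], [0.965, -0.263, 0.0], [0.001, 0.001, -1.0]]
contact_force: [-4.0, 0.5, 11.9]
opening: -0.001
```

Call:
arm_command:
  increments:
    - [1,0,0,0.003,0]
    - [1,0,0,0.002,0]
    - [1,0,0,0.001,0]
    - [1,0,0,0,0]
    - [1,0,0,0,0]

```text
t: 6.38
tcp_pos: [553.0, 200.4, 107.6]
ee_rot: [[0.263, 0.965, 0.001], [0.965, -0.263, 0.0], [0.0, 0.0, -1.0]]
contact_force: [-1.6, -1.2, 5.5]
opening: 0.0
```

Call:
arm_command:
  increments:
    - [1,0,0,0.001,0]
    - [1,0,0,0.0005,0]
    - [1,0,0,0.0005,0]
    - [1,0,0,0,0]
    - [1,0,0,0,0]

```text
t: 7.0
tcp_pos: [553.0, 200.4, 105.7]
ee_rot: [[0.263, 0.965, 0.001], [0.965, -0.263, 0.0], [0.0, 0.001, -1.0]]
contact_force: [-1.8, -0.9, 7.1]
opening: 0.0
```

Call:
arm_command:
  increments:
    - [1,0,0,0.0005,0]
    - [1,0,0,0,0]
    - [1,0,0,0,0]
    - [1,0,0,0,0]
    - [1,0,0,0,0]

```text
t: 7.62
tcp_pos: [553.0, 200.4, 105.2]
ee_rot: [[0.263, 0.965, 0.001], [0.965, -0.263, 0.0], [0.0, 0.001, -1.0]]
contact_force: [-1.1, -0.5, 7.7]
opening: -0.002
```

Call:
arm_command:
  increments:
    - [1,0,0,-0.005,0]
    - [1,0,0,-0.01,0]
    - [1,0,0,-0.02,0]
    - [1,0,0,-0.02,0]
    - [1,0,0,0,0]

```text
t: 8.25
tcp_pos: [553.7, 200.7, 161.3]
ee_rot: [[0.263, 0.965, 0.002], [0.965, -0.263, 0.001], [0.002, 0.002, -1.0]]
contact_force: [-0.1, 1.0, -0.9]
opening: -0.002
```

```bash
python3 st.py; python3 - <<'E'
from h import *
for n in("wrist","top","scene"):
    f=cams.grab_frame(n); save(n+"2.png",f["frame"]); C=cloud(f)
    c=np.array([552.5,200]); d=C[...,:2]-c; r=np.hypot(d[...,0],d[...,1])
    m=(r<22)&(C[...,2]>85)&(C[...,2]<112); z=C[m][:,2]; print(n,m.sum(),np.percentile(z,[10,50,90]) if m.sum() else 0)
    m=(r<55)&(C[...,2]>56)&(C[...,2]<64); print("drum top",np.median(C[m][:,2]),m.sum())
    m=(r<66)&(r>50)&(C[...,2]>70)&(C[...,2]<102);a=np.degrees(np.arctan2(d[...,1],d[...,0]))[m];print(np.histogram(a,np.arange(40,90,3)))
E
```

```text
t 8.25 q [19.9, 24.0, 2.6, 68.4, 0.0, 125.2] tcp [553.7, 200.7, 161.3] F [-0.1, 1.0, -0.9] open -0.00238774333984972 tips 11.0
xang 74.76 z [0.002, 0.001, -1.0]
wrist 3630 [97.71847204 98.51287827 99.27683366]
drum top 60.430844733693746 5724
(array([  0,   0,   0,   0,   2,  21,  70, 145, 148,  52,   0,   0,   0,
         0,   0,   0]), array([40, 43, 46, 49, 52, 55, 58, 61, 64, 67, 70, 73, 76, 79, 82, 85, 88]))
top 0 0
drum top nan 0
(array([0, 0, 0, 0, 0, 0, 0, 0, 0, 0, 0, 0, 0, 0, 0, 0]), array([40, 43, 46, 49, 52, 55, 58, 61, 64, 67, 70, 73, 76, 79, 82, 85, 88]))
scene 221 [96.32400396 97.44600559 98.44244904]
drum top 59.319788286663176 543
(array([ 0,  0,  0,  2,  5, 21, 28,  7,  6,  0,  0,  0,  0,  0,  0,  0]), array([40, 43, 46, 49, 52, 55, 58, 61, 64, 67, 70, 73, 76, 79, 82, 85, 88]))
  return _methods._mean(a, axis=axis, dtype=dtype,
  ret = ret.dtype.type(ret / rcount)
```

View pics/wrist2.png

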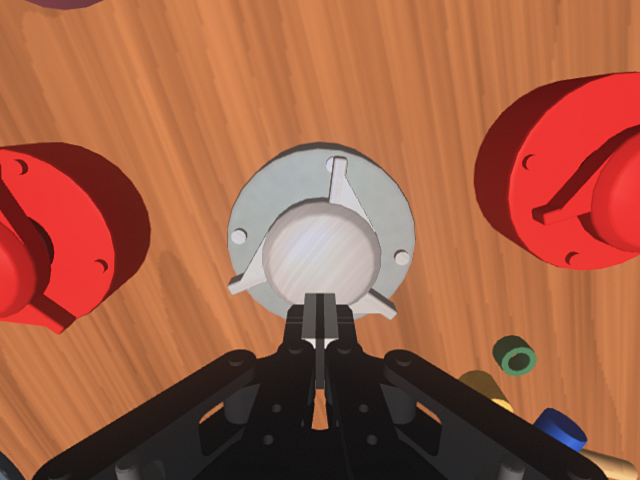

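Latched: the head top now reads 97.5–98.5 mm, against 107 before, with nothing touching it for about 0.5 s. Next I measure the tooth1 face, the bolt heads and the finger width before the twist.

```bash
python3 - <<'E'
from h import *
f=cams.grab_frame("wrist"); C=cloud(f); s=telemetry.state(); p=np.array(s["tcp_pos"]);R=np.array(s["ee_rot"])
c=np.array([552.5,200]); d=C[...,:2]-c; r=np.hypot(d[...,0],d[...,1]); a=np.degrees(np.arctan2(d[...,1],d[...,0]))
m=(r<66)&(r>42)&(C[...,2]>61.5)&(C[...,2]<70)&(a>0)&(a<170)
print("bolt", [(round(x),round(y),round(z,1)) for x,y,z in zip(a[m][::6],r[m][::6],C[m][::6,2])][:40])
m=(r<66)&(r>44)&(C[...,2]>80)&(C[...,2]<92)
for lo in range(44,66,4):
    k=m&(r>=lo)&(r<lo+4)&(abs(a-60)<30); print(lo,np.percentile(a[k],[2,50,98]).round(1))
# fingers in tool coords via depth
T=(C-p)@R
m=(abs(T[...,0])<30)&(abs(T[...,1])<45)&(T[...,2]>-70)&(T[...,2]<13)&(f["depth"]>0)
for lo in range(-60,13,6):
    k=m&(T[...,2]>=lo)&(T[...,2]<lo+6)
    if k.sum(): print("fing z",lo,k.sum(),np.percentile(T[k][:,0],[2,98]).round(1),np.percentile(T[k][:,1],[2,98]).round(1))
E
python3 st.py
```

```text
bolt [(75, 64, np.float64(62.0)), (83, 63, np.float64(61.7)), (74, 61, np.float64(62.0)), (93, 64, np.float64(61.7)), (68, 61, np.float64(64.5)), (69, 61, np.float64(65.7)), (70, 60, np.float64(63.4)), (95, 63, np.float64(61.5)), (69, 60, np.float64(65.4)), (71, 59, np.float64(67.0)), (57, 61, np.float64(61.9)), (70, 58, np.float64(65.2)), (101, 64, np.float64(61.9)), (69, 58, np.float64(66.0)), (75, 56, np.float64(61.6)), (68, 57, np.float64(66.1)), (81, 56, np.float64(61.8)), (69, 56, np.float64(65.2)), (85, 56, np.float64(62.0)), (68, 56, np.float64(65.5)), (95, 58, np.float64(61.7)), (70, 55, np.float64(66.2)), (44, 63, np.float64(61.7)), (68, 54, np.float64(64.1)), (69, 54, np.float64(64.3)), (107, 62, np.float64(61.7)), (108, 61, np.float64(61.8)), (47, 57, np.float64(61.8)), (68, 50, np.float64(61.9)), (92, 50, np.float64(61.7)), (77, 47, np.float64(61.5)), (75, 47, np.float64(61.5)), (36, 60, np.float64(61.6)), (91, 48, np.float64(61.6)), (31, 63, np.float64(61.6)), (47, 51, np.float64(61.7)), (89, 46, np.float64(61.6)), (33, 60, np.float64(62.0)), (44, 51, np.float64(61.8)), (117, 58, np.float64(61.6))]
44 [45.4 57.5 67.4]
48 [52.8 60.5 67.5]
52 [57.8 63.1 67.6]
56 [59.9 63.7 67.5]
60 [60.6 64.3 67.6]
64 [61.1 64.1 67.1]
fing z -60 4976 [-8.5 18.6] [-43.4  43. ]
fing z -54 3922 [-8.5 14. ] [-42.   39.5]
fing z -48 6118 [-7.2 13.9] [-37.4  34.7]
fing z -42 2878 [-7.2 14.9] [-33.7  31.1]
fing z -36 1167 [-3.2 15. ] [-27.2  24.7]
fing z -30 874 [-8.9 13.2] [-10.3   7.4]
fing z -24 555 [ 7.6 12.8] [-14.4  11.6]
fing z -18 600 [ 7.6 12.7] [-14.5  11.7]
fing z -12 531 [ 7.4 12.8] [-14.3  11.7]
fing z -6 473 [ 7.5 12.7] [-14.4  11.7]
fing z 0 323 [ 7.5 12.7] [-13.4  10.5]
fing z 6 18 [11.3 12.1] [-7.4  4.1]
t 8.45 q [19.9, 24.1, 2.4, 68.3, 0.0, 125.2] tcp [552.4, 200.2, 158.9] F [-0.6, -0.2, 0.5] open -0.0016667601007300402 tips 11.0
xang 74.76 z [-0.001, -0.0, -1.0]
```

```bash
python3 st.py 551.1 260.4 80
```

```text
t 8.45 q [19.9, 24.1, 2.4, 68.3, 0.0, 125.2] tcp [552.4, 200.2, 158.9] F [-0.6, -0.2, 0.5] open -0.0016667601007300402 tips 11.0
xang 74.76 z [-0.001, -0.0, -1.0]
tool d [57.8, -17.0, 78.9]
```

Call:
arm_command:
  increments:
    - [1,0.029,-0.0085,0,0]
    - [1,0.029,-0.0085,0,0]
    - [1,0,0,0,0.123]
    - [1,0,0,0.02,0]
    - [1,0,0,0,0]

```text
t: 9.07
tcp_pos: [550.6, 260.4, 138.0]
ee_rot: [[0.379, 0.925, -0.003], [0.925, -0.379, -0.001], [-0.002, -0.002, -1.0]]
contact_force: [-0.5, -1.0, 0.6]
opening: 0.004
```

```bash
python3 st.py 551.1 260.4 80;  python3 - <<'E'
from h import *
f=cams.grab_frame("wrist"); save("w3.png",f["frame"])
E
```

```text
t 9.07 q [25.3, 27.3, 4.2, 67.1, 0.0, 137.6] tcp [550.6, 260.4, 138.0] F [-0.5, -1.0, 0.6] open 0.003712594200948027 tips 11.0
xang 67.73 z [-0.003, -0.001, -1.0]
tool d [0.4, 0.6, 58.0]
```

View pics/w3.png

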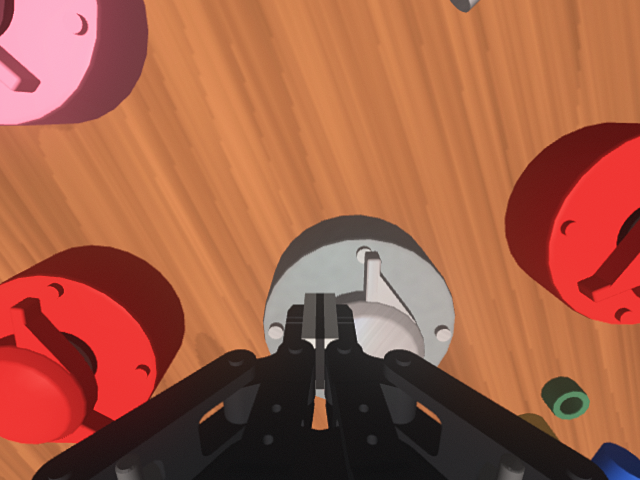

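The fingertips at (320,300) stand to the left (counter-clockwise) of the tooth1 face, whose edge is at about (366,255–295). I go down beside it.

Call:
arm_command:
  increments:
    - [1,0,0,0.018,0]
    - [1,0,0,0.018,0]
    - [1,0,0,0.014,0]
    - [1,0,0,0.008,0]
    - [1,0,0,0,0]

```text
t: 9.75
tcp_pos: [551.5, 260.7, 81.6]
ee_rot: [[0.379, 0.925, -0.0], [0.925, -0.379, -0.0], [-0.0, -0.0, -1.0]]
contact_force: [0.0, 0.2, 0.5]
opening: -0.001
```

```bash
cat > arc.py <<'E'
# plan arc: finger centre = c + Rr*u(phi) + h*n(phi), tool x along u(phi); phi from current to end
from h import *
s=telemetry.state();p=np.array(s["tcp_pos"]);R=np.array(s["ee_rot"])
c=np.array([552.3,200.]);Rr=55.5
U=lambda f:np.array([np.cos(f),np.sin(f)])
phi=np.arctan2(R[1,0],R[0,0]); pos=p[:2]; 
d=pos-c; print("R",d@U(phi),"h",d@U(phi+np.pi/2),"z",p[2],"phi",np.degrees(phi))
h=13.
for k in range(6):
    step=0.08
    # in tool frame: tool x=u, tool y = cw normal = -n
    cur=c+Rr*U(phi)+h*U(phi+np.pi/2); nx=c+Rr*U(phi-step)+h*U(phi-step+np.pi/2); dd=nx-cur
    print("tool dx dy",(dd@U(phi)).round(2),(-dd@U(phi+np.pi/2)).round(2),"roll",step); phi-=step
E
python3 arc.py
```

```text
R 55.880503086899914 h 23.735632449928247 z 81.64215937493864 phi 67.71262814556314
tool dx dy 0.86 4.48 roll 0.08
tool dx dy 0.86 4.48 roll 0.08
tool dx dy 0.86 4.48 roll 0.08
tool dx dy 0.86 4.48 roll 0.08
tool dx dy 0.86 4.48 roll 0.08
tool dx dy 0.86 4.48 roll 0.08
```

Call:
arm_command:
  increments:
    - [1,0,0.003,0,0]
    - [1,0,0.003,0,0]
    - [1,0,0.003,0,0]
    - [1,0,0.002,0,0]
    - [1,0,0,0,0]

```text
t: 10.38
tcp_pos: [562.0, 256.5, 81.8]
ee_rot: [[0.379, 0.925, 0.0], [0.925, -0.379, 0.0], [0.0, 0.0, -1.0]]
contact_force: [-0.1, -0.6, -0.4]
opening: 0.002
```

```bash
python3 st.py; python3 arc.py | head -1
```

```text
t 10.38 q [24.5, 30.1, 0.3, 60.2, 0.0, 136.8] tcp [562.0, 256.5, 81.8] F [-0.1, -0.6, -0.4] open 0.0017487781562077 tips 11.0
xang 67.7 z [0.0, 0.0, -1.0]
R 55.98820322541516 h 12.492042395475815 z 81.81239108921797 phi 67.70414261008894
```

Near contact; now the arc, clockwise.

Call:
arm_command:
  increments:
    - [1,0.0009,0.0045,0,0.08]
    - [1,0.0009,0.0045,0,0.08]
    - [1,0.0009,0.0045,0,0.08]
    - [1,0,0,0,0]
    - [1,0,0,0,0]

```text
t: 11.0
tcp_pos: [574.9, 253.0, 81.8]
ee_rot: [[0.587, 0.81, -0.0], [0.81, -0.587, -0.0], [-0.0, -0.0, -1.0]]
contact_force: [-0.8, 0.5, -0.2]
opening: -0.003
```

```bash
python3 st.py; python3 arc.py | head -1
```

```text
t 11.0 q [23.8, 31.3, 2.2, 61.0, 0.0, 149.7] tcp [574.9, 253.0, 81.8] F [-0.8, 0.5, -0.2] open -0.0033508874315204477 tips 11.0
xang 54.07 z [-0.0, -0.0, -1.0]
R 56.17326808489573 h 12.79080751127431 z 81.78139250283661 phi 54.0676226916724
```

```bash
python3 - <<'E'
from h import *
f=cams.grab_frame("wrist"); save("w4.png",f["frame"])
E
```

```text
(no output)
```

View pics/w4.png

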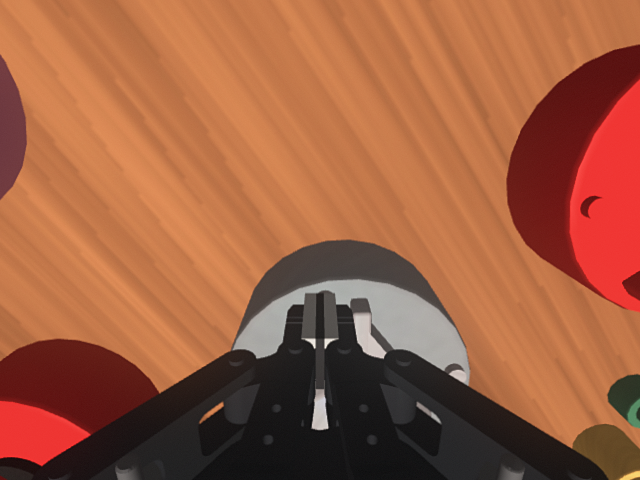

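The fingers bear on the tooth (tooth at (360,310), bolt now exposed behind at (325,293)). Joint 6 would come near its limit, so the rest of the arc uses less roll.

```bash
python3 - <<'E'
from h import *
s=telemetry.state();p=np.array(s["tcp_pos"]);R=np.array(s["ee_rot"]);c=np.array([552.3,200.])
U=lambda f:np.array([np.cos(f),np.sin(f)])
phi=np.arctan2(R[1,0],R[0,0]);al=phi
cur=p[:2]
for k in range(6):
    al-=0.09
    nx=c+56.*U(al)+13*U(al+np.pi/2); d=nx-cur
    print((d@U(phi)).round(2),(-d@U(phi+np.pi/2)).round(2)); phi-=0.045; cur=nx
E
```

```text
0.8 4.92
0.71 5.12
0.48 5.15
0.25 5.17
0.02 5.17
-0.22 5.17
```

Call:
arm_command:
  increments:
    - [1,0.0008,0.005,0,0.045]
    - [1,0.0007,0.005,0,0.045]
    - [1,0.0005,0.005,0,0.045]
    - [1,0.0003,0.005,0,0.045]
    - [1,0,0,0,0]

```text
t: 11.68
tcp_pos: [591.6, 241.8, 81.7]
ee_rot: [[0.723, 0.691, -0.001], [0.691, -0.723, -0.0], [-0.0, -0.0, -1.0]]
contact_force: [-2.8, 0.8, 0.8]
opening: 0.003
```

```bash
python3 st.py; python3 - <<'E'
from h import *
f=cams.grab_frame("wrist"); save("w5.png",f["frame"])
E
```

```text
t 11.68 q [22.2, 32.6, 4.4, 61.9, 0.0, 158.5] tcp [591.6, 241.8, 81.7] F [-2.8, 0.8, 0.8] open 0.0034760215082012386 tips 11.0
xang 43.7 z [-0.001, -0.0, -1.0]
```

View pics/w5.png

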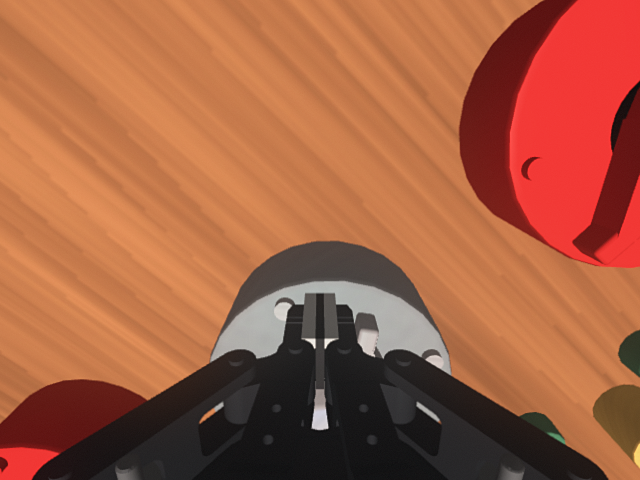

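Call:
arm_command:
  increments:
    - [1,0,0.005,0,0.045]
    - [1,-0.0002,0.005,0,0.045]
    - [1,0,0,0,0]
    - [1,0,0,0,0]
    - [1,0,0,0,0]

```text
t: 12.35
tcp_pos: [598.2, 234.6, 81.8]
ee_rot: [[0.782, 0.623, -0.0], [0.623, -0.782, 0.0], [-0.0, -0.0, -1.0]]
contact_force: [-3.5, 2.1, -0.1]
opening: 0.001
```

```bash
python3 st.py; python3 - <<'E'
from h import *
for n in("wrist","scene"):
    f=cams.grab_frame(n); save(n+"6.png",f["frame"][200:350,300:480] if n=="scene" else f["frame"]); C=cloud(f)
    if n=="scene":
        d=C[...,:2]-[552.5,200]; r=np.hypot(d[...,0],d[...,1]); m=(r<22)&(C[...,2]>85)&(C[...,2]<112); z=C[m][:,2]; print(m.sum(),np.percentile(z,[10,50,90]) if m.sum() else 0)
        g=f["frame"][200:350,300:480]; save("s6.png",cv2.resize(g,None,fx=4,fy=4,interpolation=cv2.INTER_CUBIC))
E
```

```text
t 12.35 q [21.4, 32.9, 5.0, 62.1, 0.0, 162.9] tcp [598.2, 234.6, 81.8] F [-3.5, 2.1, -0.1] open 0.0009439964374255899 tips 11.0
xang 38.56 z [-0.0, 0.0, -1.0]
69 [105.19240665 106.40267542 107.48084696]
```

View pics/s6.png

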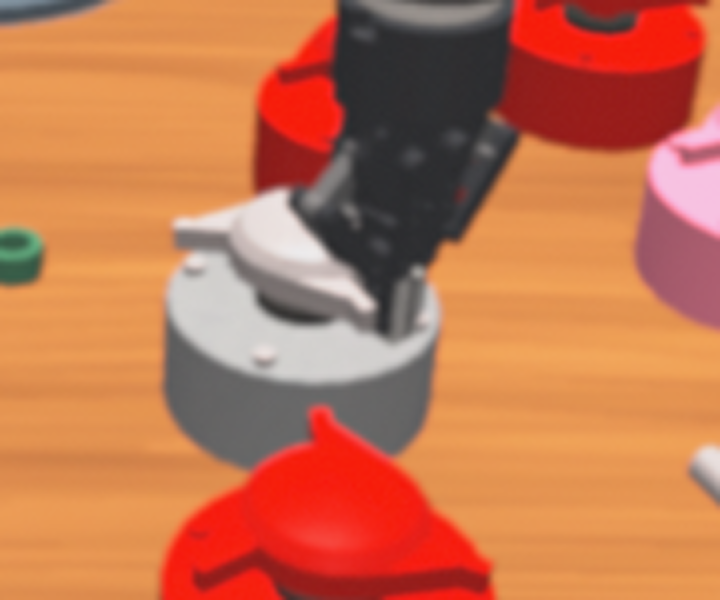

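The head has sprung out (top at 106.4 mm). I retrace the arc so the tooth follows back to rest, then back off and lift.

```bash
python3 - <<'E'
from h import *
s=telemetry.state();p=np.array(s["tcp_pos"]);R=np.array(s["ee_rot"]);c=np.array([552.3,200.])
U=lambda f:np.array([np.cos(f),np.sin(f)])
phi=np.arctan2(R[1,0],R[0,0]);cur=p[:2]
al=np.radians(67.7)-0.75
for k in range(10):
    al+=0.09
    if k>7: al-=0.05
    nx=c+57.*U(al)+(13+0.8*k)*U(al+np.pi/2); d=nx-cur
    print((d@U(phi)).round(2),(-d@U(phi+np.pi/2)).round(2),np.degrees(al).round(1)); phi+=0.05; cur=nx
E
```

```text
0.82 -5.93 29.9
-0.27 -6.04 35.0
-0.58 -6.04 40.2
-0.9 -6.01 45.4
-1.21 -5.97 50.5
-1.52 -5.92 55.7
-1.83 -5.85 60.8
-2.13 -5.77 66.0
-1.06 -2.99 68.3
-1.06 -3.0 70.6
```

Call:
arm_command:
  increments:
    - [1,0.0008,-0.006,0,-0.05]
    - [1,-0.0003,-0.006,0,-0.05]
    - [1,-0.0006,-0.006,0,-0.05]
    - [1,-0.0009,-0.006,0,-0.05]
    - [1,-0.0012,-0.006,0,-0.05]

```text
t: 13.08
tcp_pos: [576.4, 254.4, 82.0]
ee_rot: [[0.603, 0.798, 0.001], [0.798, -0.603, 0.0], [0.001, 0.001, -1.0]]
contact_force: [-0.7, 2.3, -0.8]
opening: 0.005
```

Call:
arm_command:
  increments:
    - [1,-0.0015,-0.006,0,-0.05]
    - [1,-0.0018,-0.006,0,-0.05]
    - [1,-0.002,-0.006,0,-0.05]
    - [1,-0.001,-0.004,0,-0.05]
    - [1,0,-0.004,0,0]

```text
t: 13.7
tcp_pos: [550.9, 262.7, 82.0]
ee_rot: [[0.434, 0.901, 0.001], [0.901, -0.434, -0.0], [0.0, 0.001, -1.0]]
contact_force: [0.3, -0.3, 0.0]
opening: -0.001
```

```bash
python3 st.py; python3 arc.py|head -1; python3 - <<'E'
from h import *
f=cams.grab_frame("wrist"); save("w7.png",f["frame"])
E
```

```text
t 13.7 q [25.5, 29.2, -1.1, 59.6, -0.0, 141.2] tcp [550.9, 262.7, 82.0] F [0.3, -0.3, 0.0] open -0.0005723203182538117 tips 11.0
xang 64.27 z [0.001, -0.0, -1.0]
R 55.85684566105166 h 28.46021011247138 z 82.01076643480438 phi 64.26757468125533
```

View pics/w7.png

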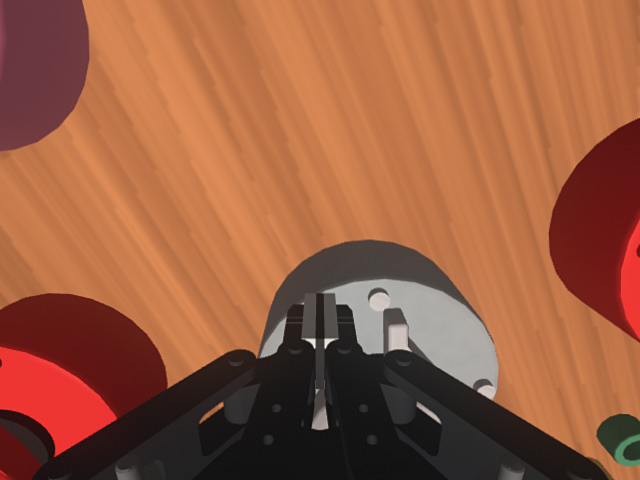

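The fingers are free of the tooth (tooth at (397,325)). I lift straight up and away.

Call:
arm_command:
  increments:
    - [1,0,0,-0.03,0]
    - [1,0,0,-0.03,0]
    - [1,0,0,-0.03,0]
    - [1,0,0,0,0]
    - [1,0,0,0,0]

```text
t: 14.38
tcp_pos: [550.6, 262.5, 171.2]
ee_rot: [[0.435, 0.901, -0.0], [0.901, -0.435, -0.0], [-0.0, -0.0, -1.0]]
contact_force: [0.1, 0.0, 0.2]
opening: -0.002
```

```bash
python3 st.py; cat > chk.py <<'E'
from h import *
import sys
for n in("wrist","top","scene"):
    f=cams.grab_frame(n); save(n+sys.argv[1]+".png",f["frame"]); C=cloud(f)
    c=np.array([552.5,200]); d=C[...,:2]-c; r=np.hypot(d[...,0],d[...,1])
    m=(r<22)&(C[...,2]>85)&(C[...,2]<112); z=C[m][:,2]; print(n,m.sum(),np.percentile(z,[10,50,90]) if m.sum() else 0)
    m=(r<66)&(r>56)&(C[...,2]>84)&(C[...,2]<102);a=np.degrees(np.arctan2(d[...,1],d[...,0]))[m];print([(int(x),int(k)) for k,x in zip(*np.histogram(a,np.arange(-180,181,4))) if k])
E
python3 chk.py 8
```

```text
t 14.38 q [25.5, 26.5, 7.8, 71.4, -0.0, 141.3] tcp [550.6, 262.5, 171.2] F [0.1, 0.0, 0.2] open -0.001588955911796912 tips 11.0
xang 64.24 z [-0.0, -0.0, -1.0]
wrist 1515 [106.69575037 107.486028   108.22901318]
[(-56, 21), (-52, 88), (60, 115), (64, 144)]
top 0 0
[(-64, 1), (-60, 7), (-56, 3)]
scene 221 [105.23169498 106.20309884 107.39261413]
[(-180, 1), (-176, 4), (-172, 4), (-60, 5), (-56, 10), (-52, 25), (52, 1), (56, 16), (60, 12), (64, 2)]
```

View pics/wrist8.png

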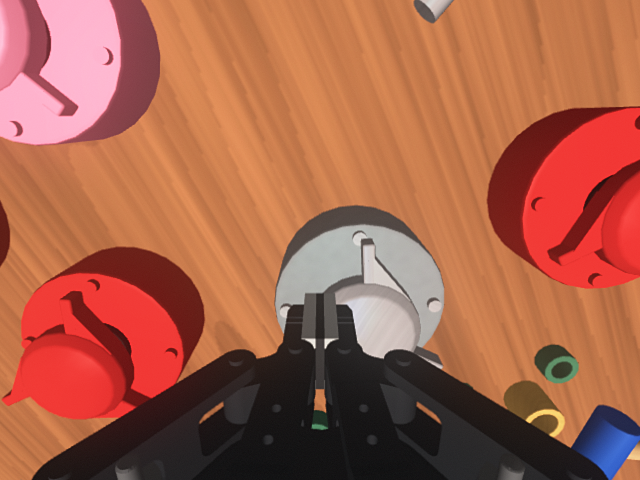

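The head is out and back at rest (tooth1 edge at about 67°, as before). Last check: the loose parts against the start picture, then hand in.

Call:
arm_command:
  increments:
    - [1,0,0,-0.03,0]
    - [1,0,0,0,0]
    - [1,0,0,0,0]
    - [1,0,0,0,0]
    - [1,0,0,0,0]

```text
t: 15.15
tcp_pos: [550.5, 262.5, 201.2]
ee_rot: [[0.434, 0.901, -0.001], [0.901, -0.434, -0.0], [-0.001, -0.001, -1.0]]
contact_force: [0.2, 0.7, -0.6]
opening: -0.001
```

```bash
python3 st.py; python3 chk.py 9; python3 - <<'E'
from h import *
a=cv2.imread("pics/scene0.png").astype(int)[180:380,100:320]; b=cv2.imread("pics/scene9.png").astype(int)[180:380,100:320]
d=abs(a-b).max(2)>60; print("changed px in loose parts/start area",d.sum(), np.argwhere(d)[:5]+[180,100] if d.any() else "")
from workcell import close_job
s=telemetry.state(); 
if d.sum()<30: print(close_job())
E
```

```text
t 15.15 q [25.5, 26.0, 11.5, 75.5, -0.0, 141.2] tcp [550.5, 262.5, 201.2] F [0.2, 0.7, -0.6] open -0.0005337649363709098 tips 11.0
xang 64.27 z [-0.001, -0.0, -1.0]
wrist 1721 [106.64765282 107.40246226 108.13916463]
[(-60, 23), (-56, 43), (-52, 62), (56, 1), (60, 87), (64, 108)]
top 0 0
[(-64, 2), (-60, 6), (-56, 3)]
scene 213 [105.24589446 106.31205546 107.35827923]
[(-180, 2), (-176, 7), (-172, 3), (-60, 3), (-56, 17), (-52, 22), (56, 18), (60, 12), (64, 2)]
changed px in loose parts/start area 0 
the job is handed in; nothing more can be done
None
```

The stop-button check is done and the job is handed in. I pressed the grey stop head about 12.8 mm with closed fingertips and lifted off. The head stayed latched at about 98 mm with nothing touching it for about 0.5 s. I then pushed tooth1 clockwise by about 0.75 rad. The latch let go, and I followed the tooth back and lifted clear.

**Last checks:**
- **Stop head:** the top reads 106.3 mm in the scene camera and 107.4 mm in the wrist camera, so it is fully out. The tooth faces are back at their starting angles, within about 2°.
- **Hand:** the tool is about 90 mm above the head, with no contact force beyond the sensor's noise.
- **Start button and loose parts:** no pixel changed in that part of the scene picture between start and end.

**Disagreements:** the two cameras disagreed by about 3 mm on the head's centre, so I used their mean. The arm blocked the top camera's view of the head at the end, so it could not confirm the head position.

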